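# Put the stamp away in the desk drawer

### The job

Take the stamp out of the leaning pencil pot, stand it upright in the open drawer of the small wooden desk-top drawer unit, and gently push the drawer fully shut so that the stamp is still standing inside. Leave the mug, the plant and the vase where they are.

Things in the scene. Friction and masses are not known exactly. Their poses are not given: they have to be found in the camera images.
- pot: White ceramic rectangular pencil pot in a dark wooden cradle, fixed. Origin: on the desk under the middle of the 120 x 152 mm cradle base; z up. The pot leans 30 deg towards this frame's -x: floor to mouth points along (-0.5, 0, 0.866). Cavity 120 mm wide (y), 54 mm the other way, 80 mm deep; walls and floor 5 mm. Cradle cheeks at y = +-71 mm, 60 mm high.
- pot_mouth (a point): Centre of the pot's mouth (in the plane of the rim). Axes are those of pot, not leaning.
- pot_floor (a point): Centre of the pot's inner floor, 80 mm below pot_mouth along the leaning axis; axes those of pot.
- stamp_mid (a point): Centre (half-way up) of a rigid self-inking stamp: black block, grey top, 32 (x) by 24 (y) by 60 mm tall (z, foot to top), about 60 g. It starts standing on the pot's floor, leaning with the pot, its -x face on the lower wall, its top 20 mm below the rim, its y along the pot's y (up to 4 mm off the middle): grip the two y faces, 24 mm apart.
- unit: Wooden desk-top drawer unit, fixed, 200 mm deep, 150 mm wide, 110 mm high. Origin: on the desk under the middle of its front edge; x points into the unit, so the drawer comes out towards -x; z up.
- drawer (a joint): How far the drawer is out, in m: 0 fully shut, at most 0.16, open at the start. It slides stiffly (about 1.5 N) and stays where it is left.
- drawer_floor (a point): Centre of the drawer's inner floor, 19 mm above the desk; moves with the drawer, axes of unit. Inside 160 mm long (x), 116 mm wide (y), side walls 49 mm above the floor; front panel 20 mm thick in all, its top 103 mm above the desk, its inner face 80 mm to -x of this point. 79 mm headroom under the unit's top; what is not drawn out is covered.
- drawer_handle (a point): Middle of the drawer's aluminium bar handle, 10 mm thick, 90 mm long along y, 55 mm above the desk, its centre 22 mm in front of the front panel; moves with the drawer.
- mug: Blue mug, 68 mm across, 85 mm high, standing loose; origin under its centre. To be left alone.
- plant: Small plant in a white pot, 84 mm across, about 145 mm high, loose; origin under its centre. To be left alone.
- vase: Straw-coloured round vase, 90 mm across, 125 mm high, loose; origin under its centre. To be left alone.
Mind the look-alikes: they are no part of the job. What is meant by the part that bears stamp_mid is not yellow, and is the smaller of those in its own colour.

How it is judged (in metres and radians):
On the way:
1. the stamp is in the drawer while the drawer is still open (x of stamp_mid in the frame of drawer_floor between -0.07 and 0.07 m and y of stamp_mid in the frame of drawer_floor between -0.048 and 0.048 m and z of stamp_mid in the frame of drawer_floor between 0.01 and 0.036 m and value of joint drawer above 0.05 m), for 0.2 s.
At the end, for the whole second after the job is handed in: The stamp stands upright (within 0.2 rad) and at rest on its foot on the drawer's floor, between the drawer's walls, and the drawer is shut to within 6 mm (x of stamp_mid in the frame of drawer_floor between -0.07 and 0.07 m and y of stamp_mid in the frame of drawer_floor between -0.048 and 0.048 m and z of stamp_mid in the frame of drawer_floor between 0.01 and 0.036 m and angle between stamp_mid's own z axis and vertical below 0.2 rad and value of joint drawer below 0.006 m and linear speed of stamp below 0.02 m/s); the robot touches nothing.
It fails at once if the drawer is slammed (moves in faster than 0.6 m/s) (velocity of joint drawer below -0.6 m/s).
It fails at once if the mug, the plant or the vase is moved by more than 20 mm (distance of any of mug, plant, vase from where it was at the start of the episode above 0.02 m).
It also fails if it takes over 58 s, if anything falls off the work surface, if the arm or the gripper's body presses on something with over 40 N, if the wrist force passes 120 N, or if a joint passes its speed limit or range.

### The arm

A 7-joint arm with a two-finger parallel gripper is mounted at the origin on the work surface. World frame = base frame: x ahead of the robot, y to its left, z up, the work surface at z = 0. Lengths are in mm, angles in rad, forces in N, time in s.
With the tool pointing down it reaches from about 400 to 875 mm from the base axis. Payload 4.4 kg.
Tool frame: the origin (TCP) lies at the very end of the fingers, on their centre line; the grasp point (between the pads) lies 19 mm behind it; z points along the fingers, y is the line along which they close (so a half turn about z gives the same grasp; the last joint's range is limited). The gripper opens to 85 mm and grips with 20 to 120 N. Pads are 22 mm wide; open, the fingers measure 114 mm over their backs; the gripper's body (76 mm by 85 mm) begins 54 mm behind the grasp point. The pads swing forward as they close: fully open they stand 13 mm farther back than shut.
Start: joints at [1.063, 0.628, 0.038, 1.517, -0.027, 0.996, -0.02], TCP at [277.947, -587.591, 231.313] pointing down, gripper open.
Joint ranges: [-3.06, 3.06], [-0.37, 2.12], [-1.25, 1.32], [0.18, 2.47], [-1.1, 4.24], [0.23, 1.98], [-2.94, 2.94]. Speed limits (rad/s): [2.57, 2.57, 3.14, 3.14, 3.14, 3.14, 3.14].

### API

Orientations are given as [roll, pitch, yaw] about the fixed x, y, z axes, in that order (R = Rz(yaw) Ry(pitch) Rx(roll)).
In Python, from cell import ctrl gives the robot as it stands.
- The arm moves only by the tool step_arm, never from a script. Its argument "series" is a list that holds one entry, the list of rows, each a list of 7 numbers: the turn, a rotation vector about the tool's x, y, z as a fraction of full scale, then the shift along the tool's x, y, z as a fraction of full scale, then the closure, from 0 (fully open) to 1 (shut). In form: [[[ax, ay, az, tx, ty, tz, gripper], ...]]. A call has 1 to 12 rows; each row shifts and turns the commanded pose from where the row before left it, along the tool's axes as they then stand; what a row does not reach is not made up. Full scale, the value 1, is 150 mm for a shift and 45 degrees for a turn. A row lasts 1/10 s, in which the tool goes at most 50 mm and 8.59 degrees, less where a joint would pass 70% of its speed; a pose out of reach is approached as far as the arm can. A call with a number of a shift or a turn outside -1 to 1 is refused whole. A call with a gripper value outside its range is refused whole. The fingers move at their own pace and stop on an object; the grip force is fixed at half the most. Time passes only in rows, so rows that do not move let the fingers close. It gives the time, the measured TCP pose, the force, the opening and the grip force at its end, in the units of the state.
- ctrl.read_state(): the state, without advancing time (a new reading comes with each control period).
- ctrl.get_image(name): name is "side" or "top" or "wrist"; returns a dict with "img" (480x640x3 uint8, red, green, blue), "fx", "fy", "cx", "cy" (pixels), "dist" ([k1, k2, p1, p2, k3] as OpenCV has them; the pictures are not rectified), "R" (3x3) and "t" (3): a world point X has camera coordinates R X + t. Camera axes: x right, y down, z forward; pixel columns grow to the right and rows downward; lengths in mm; the calibration is good to about 2 mm. A picture is of the moment at which its call begins. There is no depth.
- ctrl.finish_job(): hands the job in; it is judged then, once.
Trained networks look in a picture, given as the dict that the camera call returned (one of the last four; its "shot" number tells which), for a name from the list of things; names that differ only in an ending like _2 or _b are one class to them, and where a whole thing is asked for, a point or a joint stands for the part that bears it (a point fixed in the world has none). Each returns a list of dicts, best first, with "score" (0 to 1); they miss things now and then, are a little off and sometimes report something else, mostly with a low value. They report only what shows in the picture. A call takes as long as a camera call. They do not tell look-alikes from the thing itself.
- ctrl.recognise(picture, thing): "centre" ([column, row] in pixels, amid what is visible of it).
The state is a dict: "clock": time; "qpos": joint angles; "qd": joint speeds; "tau": joint torques, N m; "eef_pos": TCP position; "tool_rot": TCP orientation; "force": force on the tool from outside, world axes, zero at the start; "torque": the same for the moment, N m; "width": finger opening in mm; "gripper_force": force on a finger pad.
Only numpy, scipy, OpenCV 4.12 (cv2) and the standard library are available. Lean on these libraries where they do the work, as an engineer would, in place of code of your own. Each camera call takes 0.05 s, during which the arm holds its last target. There are 200 camera calls.

## Working session

There is one attempt and no reset: what is moved stays moved. The work goes in short steps, Python scripts to look and compute and a tool call to move; the robot and the scene stay as the last step left them, time stands still between calls to the robot, and variables do not carry over. Pictures are saved under pics/ and viewed, at most 10 in all, crops included, and the job is handed in when it is done.

Besides the shell and the picture viewer there is one more tool, called after "Request:" as a command line: name --argument value ..., lists and objects as JSON in quotes. step_arm: Moves the arm, as the interface text tells. Shift numbers are shares of 150 mm and turn numbers shares of 45 degrees, none past 1 either way. Its arguments: {"type":"object","properties":{"series":{"type":"array","items":{"type":"array","items":{"type":"array","items":{"type":"number","minimum":-1,"maximum":1}}}}},"required":["series"]}

```bash
mkdir -p pics; ls; python3 - <<'E'
from cell import ctrl
import cv2,pickle
s=ctrl.read_state();print(s['clock'],s['eef_pos'],s['tool_rot'],s['width'])
D={}
for n in ['side','top']:
    p=ctrl.get_image(n);D[n]=p
    cv2.imwrite(f'pics/{n}0.png',p['img'][:,:,::-1])
    print(n,p['fx'],p['cx'],p['cy'],p['dist'],p['R'],p['t'])
    for t in ['pot','stamp_mid','unit','drawer','drawer_handle','drawer_floor','pot_mouth','mug','plant','vase']:
        try: print(t,[(r['centre'],round(r['score'],2)) for r in ctrl.recognise(p,t)][:4])
        except Exception as e: print(t,e)
pickle.dump(D,open('d0.pkl','wb'))
E
```

```text
pics
0.0 [ 277.67318143 -587.01500782  230.37307602] [-3.13968781e+00  3.98908386e-06  4.41758161e-01] 85.18034827452819
side 515.0035892818894 315.16528111710636 226.90594535155958 [-0.03680969  0.          0.          0.          0.        ] [[ 0.67418361 -0.73855871 -0.00273589]
 [-0.48773378 -0.44243356 -0.75257445]
 [ 0.55460997  0.50870775 -0.65850149]] [-366.10776411  346.28263602 1119.69495093]
pot [([253.0, 212.0], 0.96)]
stamp_mid [([230.3, 257.8], 0.72), ([211.6, 235.0], 0.69), ([245.4, 208.5], 0.62), ([255.8, 213.8], 0.44)]
unit [([406.1, 278.8], 0.88)]
drawer [([391.5, 299.3], 0.87), ([459.7, 338.8], 0.49)]
drawer_handle [([391.1, 298.2], 0.74)]
drawer_floor [([456.5, 338.1], 0.72), ([389.0, 297.0], 0.58)]
pot_mouth [([255.6, 213.8], 0.63), ([390.5, 296.9], 0.57)]
mug [([368.9, 208.6], 0.85), ([253.7, 212.4], 0.62)]
plant [([226.7, 184.8], 0.9), ([390.3, 298.2], 0.49)]
vase [([458.0, 339.5], 0.95)]
top 467.6904109151607 324.71706645745667 242.05008230844382 [-0.02293919  0.          0.          0.          0.        ] [[ 0.02958401 -0.99955423 -0.00401582]
 [-0.99013794 -0.02875445 -0.13711321]
 [ 0.13693662  0.00803258 -0.99054724]] [-3.88883427e-01  5.42915826e+02  1.03598606e+03]
pot [([232.1, 242.1], 0.63)]
stamp_mid [([260.7, 317.3], 0.84), ([214.0, 304.3], 0.73), ([227.8, 250.0], 0.72)]
unit [([444.9, 204.8], 0.89)]
drawer [([448.4, 254.5], 0.87)]
drawer_handle [([446.3, 259.2], 0.69)]
drawer_floor [([444.9, 255.9], 0.72)]
pot_mouth [([232.5, 240.0], 0.62), ([447.0, 258.1], 0.27)]
mug [([337.6, 150.7], 0.78)]
plant [([143.5, 224.5], 0.57), ([337.2, 149.5], 0.3)]
vase [([531.7, 256.5], 0.72), ([447.3, 258.7], 0.19)]
```

View pics/side0.png

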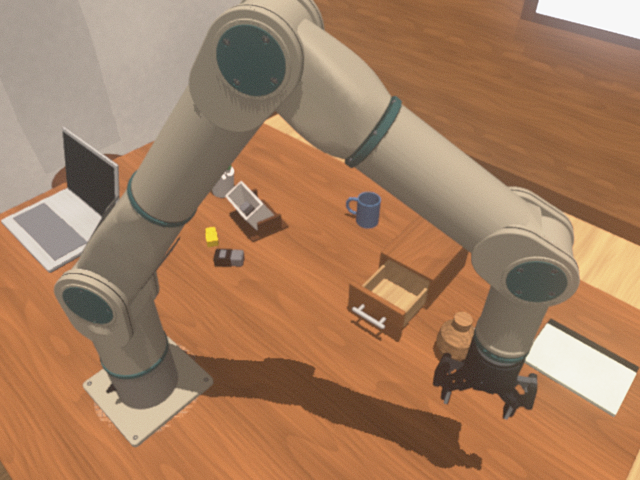

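View pics/top0.png

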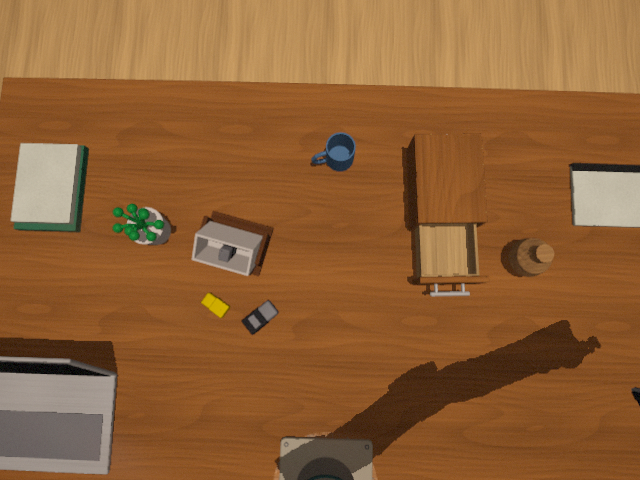

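The top view shows the pot at about (228,248) with the stamp inside it at (227,253). The drawer is open at about (447,250) with its handle at (450,293), and the vase is close to its right at (530,257). I'll enlarge both areas to get corner pixels.

```bash
python3 - <<'E'
import pickle,cv2,numpy as np
D=pickle.load(open('d0.pkl','rb'))
t=D['top']['img'][:,:,::-1]
a=cv2.resize(t[205:285,185:280],None,fx=4.2,fy=4.2,interpolation=cv2.INTER_CUBIC)
b=cv2.resize(t[125:305,400:560],(380,428),interpolation=cv2.INTER_CUBIC)
h=428;a=cv2.copyMakeBorder(a,0,h-a.shape[0],0,0,cv2.BORDER_CONSTANT)
cv2.imwrite('pics/z.png',np.hstack([a,b]));print(a.shape)
E
```

```text
(428, 399, 3)
```

View pics/z.png

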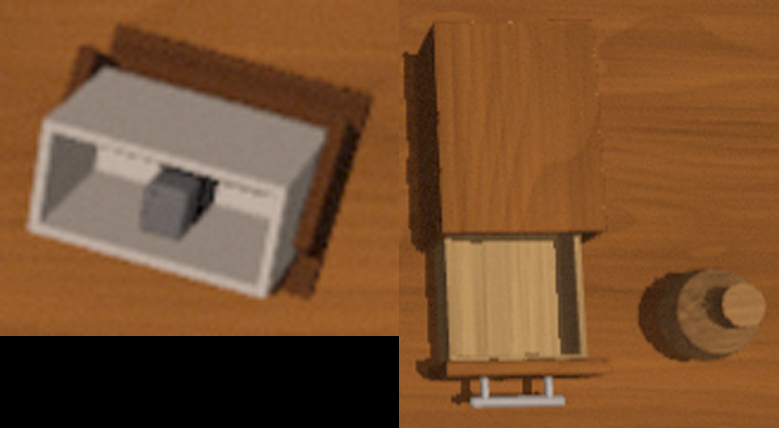

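```bash
python3 - <<'E'
import pickle,cv2,numpy as np
D=pickle.load(open('d0.pkl','rb'))
t=D['side']['img'][:,:,::-1]
a=cv2.resize(t[170:250,215:295],(400,400),interpolation=cv2.INTER_CUBIC)
b=cv2.resize(t[215:345,340:470],(400,400),interpolation=cv2.INTER_CUBIC)
cv2.imwrite('pics/zs.png',np.hstack([a,b]))
E
```

```text
(no output)
```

View pics/zs.png

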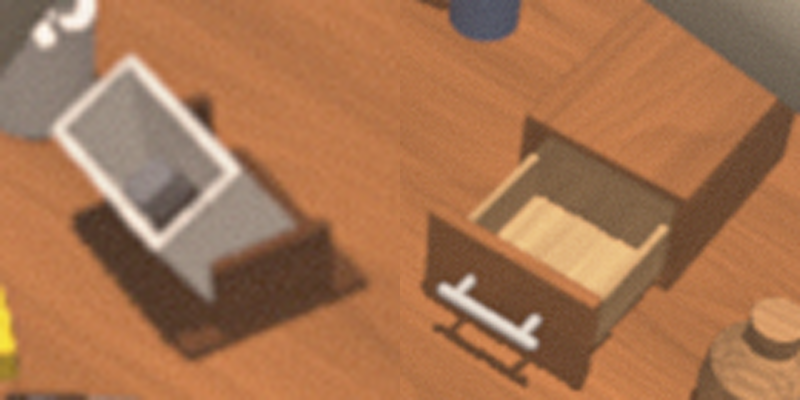

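```bash
cat > h.py <<'E'
import pickle,cv2,numpy as np
from scipy.optimize import least_squares
from scipy.spatial.transform import Rotation as Ro
def proj(p,X):
    K=np.array([[p['fx'],0,p['cx']],[0,p['fy'],p['cy']],[0,0,1]])
    return cv2.projectPoints(np.asarray(X,float).reshape(-1,1,3),cv2.Rodrigues(p['R'])[0],p['t'],K,p['dist'])[0][:,0]
def fr(x,y,yaw,P): return np.asarray(P)@Ro.from_euler('z',yaw).as_matrix().T+[x,y,0]
E
python3 - <<'E'
from h import *
D=pickle.load(open('d0.pkl','rb'));T,S=D['top'],D['side']
L=Ro.from_euler('y',-30,degrees=True).as_matrix()  # z->(-.5,0,.866)
# pot rim corners: TL(+x,+y) TR(+x,-y) BR(-x,-y) BL(-x,+y)
C=np.array([[32,65,0],[32,-65,0],[-32,-65,0],[-32,65,0]])@L.T
pt=np.array([[195.7,233.6],[252.9,249.8],[248.8,275.2],[192.1,259.8]]);ps=np.array([[241,181.4],[263,204.4],[246.4,219.4],[226,196]])
def f(v):
    W=fr(v[0],v[1],v[2],C+[0,0,v[3]]);return np.r_[proj(T,W)-pt,proj(S,W)-ps].ravel()
r=least_squares(f,[500,200,0,100]);print('mouth',r.x.round(3),f(r.x).round(1))
U=[[200,75,110],[200,-75,110],[0,-75,110],[0,75,110]]
ut=np.array([[416,134.3],[482.5,134.3],[486.7,222.7],[417.7,224.4]]);us=np.array([[464.5,248.5],[432,279],[381.3,253]])
hs=np.array([[353,308.9],[383.5,327.1]]);ht=np.array([[431,294.3],[468,294.3]])
pf=np.array([[350.4,284.9],[404.3,313.5]])
def g(v):
    W=fr(*v[:3],U);H=fr(*v[:3],[[-v[3]-22,45,55],[-v[3]-22,-45,55]]);P=fr(*v[:3],[[-v[3],75,103],[-v[3],-75,103]])
    return np.r_[proj(T,W)-ut,proj(S,W[1:])-us,proj(T,H)-ht,proj(S,H)-hs,proj(S,P)-pf].ravel()
r2=least_squares(g,[700,-250,0,100]);print('unit',r2.x.round(3),g(r2.x).round(1))
m=r.x;a=L@[0,0,1]
print('floor c',fr(*m[:3],[a*-80+[0,0,m[3]]]))
mid=L@[-27+16,0,-50]
W=fr(*m[:3],[mid+[0,0,m[3]], L@[-11,0,-20]+[0,0,m[3]]]);print('stamp mid/top',W,'proj top',proj(T,W))
v=r2.x;print('drawer floor',fr(*v[:3],[[-v[3]+100,0,19]]),'handle',fr(*v[:3],[[-v[3]-22,0,55]]))
def ray(p,uv,z):
    K=np.array([[p['fx'],0,p['cx']],[0,p['fy'],p['cy']],[0,0,1]])
    n=cv2.undistortPoints(np.array([[uv]],float),K,p['dist'])[0,0];d=p['R'].T@[n[0],n[1],1];c=-p['R'].T@p['t'];return c+d*(z-c[2])/d[2]
print('mug',ray(T,(340,152),60),'vase',ray(T,(526,258),80),'plant',ray(T,(145,224),60))
E
```

```text
mouth [ 5.00743e+02  2.35176e+02 -2.41000e-01  9.81350e+01] [-0.  -0.4  0.8 -0.5 -0.1  0.2 -0.  -0.3 -0.1 -0.5 -0.1 -0.3 -0.3  0.9
 -1.   0.2]
unit [ 5.78171e+02 -2.59870e+02  3.90000e-02  1.22682e+02] [ -1.1   1.6  -0.    1.2   1.1   1.8   0.5   0.7   7.6 -10.9  -0.    2.8
  -2.2   0.1  -1.7  -1.    1.6  -1.4  -0.6  -0.5   0.6   1.   -1.6  -1.7
  -1.4   2. ]
floor c [[539.58661152 225.62765616  28.85318547]]
stamp mid/top [[515.76935841 231.48229855  49.33394758]
 [501.20299104 235.06293278  75.31470969]] proj top [[229.15879102 250.34556102]
 [224.7409088  255.43776349]]
drawer floor [[ 555.50553943 -260.74326707   19.        ]] handle [[ 433.59601264 -265.44084917   55.        ]]
mug [750.46025002 -13.73105159  60.        ] vase [ 514.26674169 -428.1823319    80.        ] plant [569.06981032 424.30933136  60.        ]
```

The corner fit gives the pot mouth at about (501,235,98) with yaw -0.24. The unit's back-right corner in the side view is hidden by the arm, so I'll drop it and refit the unit later. First I move over to the pot.

Request:
step_arm --series '[[[0,0,0.174,0,0,0,0.4],[0,0,0.174,0,0,0,0.4],[0,0,0.174,0,0,0,0.4],[0,0,0.174,0,0,0,0.4],[0,0,0.174,0,0,0,0.4],[0,0,0,0.11,-0.305,0,0.4],[0,0,0,0.11,-0.305,0,0.4],[0,0,0,0.11,-0.305,0,0.4],[0,0,0,0.11,-0.305,0,0.4],[0,0,0,0.11,-0.305,0,0.4],[0,0,0,0.11,-0.305,0,0.4],[0,0,0,0.11,-0.305,0,0.4]]]'

```text
clock: 2.3
eef_pos: [467.7, -302.6, 231.6]
tool_rot: [3.142, -0.001, -0.242]
force: [1.0, -0.6, -0.1]
width: 51.0
gripper_force: 0.0
```

Request:
step_arm --series '[[[0,0,0,-0.078,-0.293,0,0.4],[0,0,0,-0.078,-0.293,0,0.4],[0,0,0,-0.078,-0.293,0,0.4],[0,0,0,-0.078,-0.293,0,0.4],[0,0,0,-0.078,-0.293,0,0.4],[0,0,0,-0.078,-0.293,0,0.4],[0,0,0,-0.078,-0.293,0,0.4],[0,0,0,-0.078,-0.293,0,0.4],[0,0,0,-0.078,-0.293,0,0.4],[0,0,0,-0.078,-0.293,0,0.4],[0,0,0,-0.078,-0.293,0,0.4],[0,0,0,-0.078,-0.293,0,0.4]]]'

```text
clock: 3.5
eef_pos: [456.3, 243.4, 231.6]
tool_rot: [-3.141, -0.001, -0.241]
force: [0.8, -0.3, -0.2]
width: 51.4
gripper_force: 0.0
```

Request:
step_arm --series '[[[0,0.167,0,0,0,0,0.4],[0,0.167,0,0,0,0,0.4],[0,0.167,0,0,0,0,0.4],[0,0.166,0,0,0,0,0.4],[0,0,0,0,0,0,0.4],[0,0,0,0,0,0,0.4]]]'

```text
clock: 4.1
eef_pos: [457.1, 241.2, 229.4]
tool_rot: [3.134, -0.478, -0.239]
force: [-0.2, -0.2, 0.7]
width: 51.1
gripper_force: 0.0
```

```bash
cat >> h.py <<'E'
L=Ro.from_euler('y',-30,degrees=True).as_matrix()
def Rof(r): return Ro.from_euler('xyz',r).as_matrix()
def need(s,pos,R):
    "rotvec (deg) then shift (mm) in tool axes after the turn -> as shares"
    R0=Rof(s['tool_rot']);rv=Ro.from_matrix(R0.T@R).as_rotvec()
    return 'turn',(rv/np.radians(45)).round(4),'shift',(R.T@(np.asarray(pos)-s['eef_pos'])/150).round(4)
E
python3 - <<'E'
from h import *
from cell import ctrl
s=ctrl.read_state();print(s['clock'],s['eef_pos'],s['tool_rot'],s['width'],s['qpos'].round(2) if hasattr(s['qpos'],'round') else s['qpos'])
R=Ro.from_euler('z',-.241).as_matrix()@L@np.diag([1,-1,-1.])
top=np.array([501.2,235.1,75.3]);a=-R[:,2]
print(need(s,top+a*80,R));print(need(s,top-a*34,R))
p=ctrl.get_image('wrist');cv2.imwrite('pics/w1.png',p['img'][:,:,::-1])
pickle.dump(p,open('w1.pkl','wb'))
print(proj(p,[top,top-60*a,top+20*a]), [(r['centre'],r['score']) for r in ctrl.recognise(p,'stamp_mid')])
D=pickle.load(open('d0.pkl','rb'));T,S=D['top'],D['side']
U=[[200,75,110],[200,-75,110],[0,-75,110],[0,75,110]]
ut=np.array([[416,134.3],[482.5,134.3],[486.7,222.7],[417.7,224.4]]);us=np.array([[432,279],[381.3,253]])
hs=np.array([[353,308.9],[383.5,327.1]]);ht=np.array([[431,294.3],[468,294.3]])
pf=np.array([[350.4,284.9],[404.3,313.5]])
def g(v):
    W=fr(*v[:3],U);H=fr(*v[:3],[[-v[3]-22,45,55],[-v[3]-22,-45,55]]);P=fr(*v[:3],[[-v[3],75,103],[-v[3],-75,103]])
    return np.r_[proj(T,W)-ut,proj(S,W[2:])-us,proj(T,H)-ht,proj(S,H)-hs,proj(S,P)-pf].ravel()
r2=least_squares(g,[700,-250,0,100]);print('unit',r2.x.round(3),g(r2.x).round(1))
v=r2.x;print('drawer floor',fr(*v[:3],[[-v[3]+100,0,19]]),'handle',fr(*v[:3],[[-v[3]-22,0,55]]))
E
```

```text
4.1 [457.13186307 241.23625667 229.41075948] [ 3.13417714 -0.47764044 -0.23875271] 51.128971600094246 [-1.3   0.44  0.67  2.2   0.39  0.33 -2.89]
('turn', array([0.0081, 0.0585, 0.0027]), 'shift', array([-0.2582, -0.0304,  0.504 ]))
('turn', array([0.0081, 0.0585, 0.0027]), 'shift', array([-0.2582, -0.0304,  1.264 ]))
[[311.76160864 262.20948208]
 [312.23535292 241.70322489]
 [311.56360898 270.77796612]] [([307.4, 381.7], 0.72), ([309.4, 256.0], 0.58), ([384.1, 394.2], 0.53)]
unit [ 5.81729e+02 -2.59992e+02  4.00000e-02  1.26297e+02] [-1.2  0.2 -0.1 -0.4  1.1  0.1  0.6 -0.9  0.9  2.  -1.3 -0.6 -1.5 -0.9
  1.8 -1.4 -0.4 -0.4  0.8  1.2 -1.5 -1.6 -1.2  2.1]
drawer floor [[ 555.45301427 -261.04694251   19.        ]] handle [[ 433.55122879 -265.94129616   55.        ]]
```

View pics/w1.png

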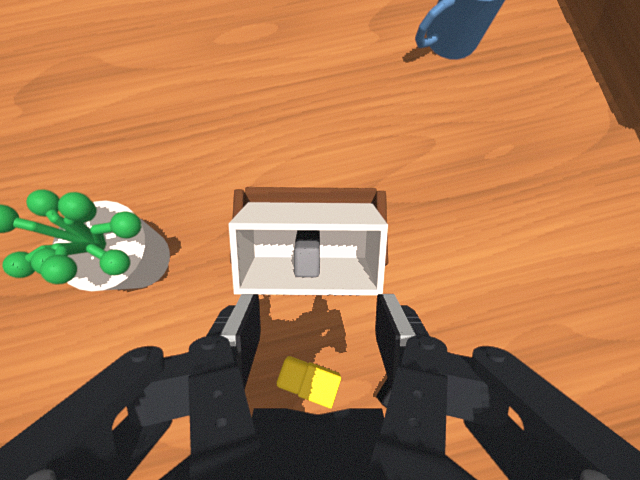

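The wrist view shows the stamp inside the pot at (307,262), centred between the pot walls at columns 232–385 and about 2 mm to +y of my estimate. Joint 7 is almost at its limit (-2.89), so I'll turn the tool half a turn, which gives the same grasp.

Request:
step_arm --series '[[[0,0,-0.19,0,0,0,0.4],[0,0,-0.19,0,0,0,0.4],[0,0,-0.19,0,0,0,0.4],[0,0,-0.19,0,0,0,0.4],[0,0,-0.19,0,0,0,0.4],[0,0,-0.19,0,0,0,0.4],[0,0,-0.19,0,0,0,0.4],[0,0,-0.19,0,0,0,0.4],[0,0,-0.19,0,0,0,0.4],[0,0,-0.19,0,0,0,0.4],[0,0,-0.19,0,0,0,0.4],[0,0,-0.19,0,0,0,0.4]]]'

```text
clock: 5.4
eef_pos: [460.2, 237.2, 230.5]
tool_rot: [2.674, 0.107, 1.519]
force: [-0.2, 0.0, -0.1]
width: 51.1
gripper_force: 0.0
```

Request:
step_arm --series '[[[0,0,-0.19,0,0,0,0.4],[0,0,-0.19,0,0,0,0.4],[0,0,-0.19,0,0,0,0.4],[0,0,-0.19,0,0,0,0.4],[0,0,-0.19,0,0,0,0.4],[0,0,-0.19,0,0,0,0.4],[0,0,-0.19,0,0,0,0.4],[0,0,-0.19,0,0,0,0.4],[0,0,-0.19,0,0,0,0.4],[0,0,-0.01,0,0,0,0.4],[0,0,0,0,0,0,0.4]]]'

```text
clock: 6.5
eef_pos: [459.4, 237.9, 230.2]
tool_rot: [-3.139, 0.479, 2.889]
force: [-0.3, 0.2, 0.3]
width: 51.1
gripper_force: 0.0
```

```bash
cat > n.py <<'E'
from h import *
from cell import ctrl
s=ctrl.read_state();print(s['clock'],s['eef_pos'],s['tool_rot'],s['width'],np.round(s['qpos'],2))
R=Ro.from_euler('z',-.241).as_matrix()@L@np.diag([-1,1,-1.])
top=np.array([501.7,237.1,75.3]);a=-R[:,2]
print(need(s,top+a*80,R));print(need(s,top-a*34,R))
E
python3 n.py
```

```text
6.5 [459.38911461 237.85619154 230.2003811 ] [-3.13859274  0.47917627  2.88916205] 51.1085135327419 [-0.72  0.37 -0.12  2.19  0.97  0.57 -0.34]
('turn', array([-0.0108, -0.0566, -0.0127]), 'shift', array([0.2781, 0.0624, 0.4985]))
('turn', array([-0.0108, -0.0566, -0.0127]), 'shift', array([0.2781, 0.0624, 1.2585]))
```

Request:
step_arm --series '[[[-0.011,-0.057,-0.013,0,0,0,0.4],[0,0,0,0.14,0.031,0.166,0.4],[0,0,0,0.138,0.031,0.166,0.4],[0,0,0,0,0,0.166,0.4],[0,0,0,0,0,0,0.4],[0,0,0,0,0,0,0.4]]]'

```text
clock: 7.1
eef_pos: [461.5, 247.5, 144.2]
tool_rot: [-3.138, 0.524, 2.908]
force: [0.2, 0.2, 0.2]
width: 50.8
gripper_force: 0.0
```

```bash
python3 n.py
```

```text
7.1 [461.50296112 247.5472545  144.22104603] [-3.13833686  0.52385868  2.9075724 ] 50.798205882450716 [-0.86  0.55  0.02  2.28  1.48  0.45 -0.92]
('turn', array([0.0003, 0.0003, 0.0077]), 'shift', array([-0.01  , -0.0037,  0.003 ]))
('turn', array([0.0003, 0.0003, 0.0077]), 'shift', array([-0.01  , -0.0037,  0.763 ]))
```

Request:
step_arm --series '[[[0,0,0.008,-0.01,-0.004,0.09,0.4],[0,0,0,0,0,0.1,0.4],[0,0,0,0,0,0.1,0.4],[0,0,0,0,0,0.1,0.4],[0,0,0,0,0,0,0.4]]]'

```text
clock: 7.6
eef_pos: [491.6, 239.9, 94.6]
tool_rot: [3.14, 0.525, 2.9]
force: [-0.5, -1.3, 0.0]
width: 51.4
gripper_force: 0.0
```

Request:
step_arm --series '[[[0,0,0,0,0,0.08,0.4],[0,0,0,0,0,0.08,0.4],[0,0,0,0,0,0.08,0.4],[0,0,0,0,0,0.08,0.4],[0,0,0,0,0,0.05,0.4],[0,0,0,0,0,0,0.4]]]'

```text
clock: 8.2
eef_pos: [518.0, 233.7, 46.5]
tool_rot: [3.141, 0.524, 2.902]
force: [0.8, 0.3, 0.5]
width: 51.4
gripper_force: 0.0
```

```bash
python3 n.py; python3 - <<'E'
from h import *
from cell import ctrl
p=ctrl.get_image('wrist');cv2.imwrite('pics/w2.png',p['img'][:,:,::-1])
E
```

```text
8.2 [517.97415975 233.71504928  46.48690247] [3.14078994 0.52420418 2.90187936] 51.3749388171585 [-0.7   0.79 -0.04  2.23  1.96  0.5  -1.33]
('turn', array([0.0018, 0.0008, 0.0014]), 'shift', array([-1.000e-04, -4.000e-03, -7.551e-01]))
('turn', array([0.0018, 0.0008, 0.0014]), 'shift', array([-0.0001, -0.004 ,  0.0049]))
```

View pics/w2.png

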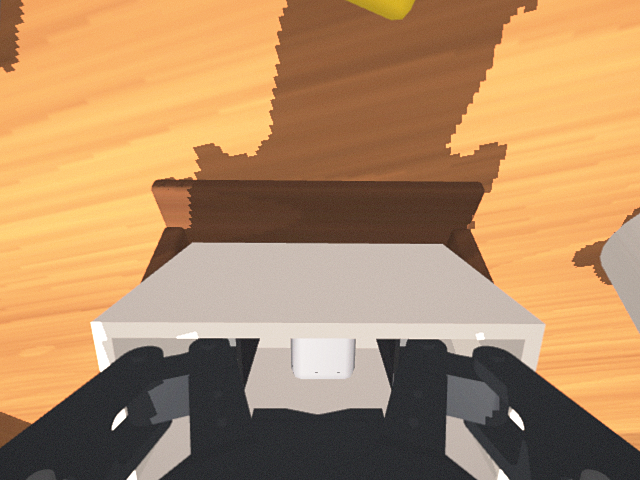

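The stamp top at (323,360) sits midway between the fingers, at columns 250 and 390. I close the gripper and pull the stamp out along the pot axis.

Request:
step_arm --series '[[[0,0,0,0,0,0,0.7],[0,0,0,0,0,0,1],[0,0,0,0,0,0,1],[0,0,0,0,0,0,1],[0,0,0,0,0,0,1],[0,0,0,0,0,0,1],[0,0,0,0,0,0,1]]]'

```text
clock: 8.95
eef_pos: [517.4, 234.4, 46.6]
tool_rot: [3.141, 0.524, 2.904]
force: [-2.7, -0.1, 6.1]
width: 23.4
gripper_force: 58.5
```

Request:
step_arm --series '[[[0,0,0,0,0,-0.05,1],[0,0,0,0,0,-0.1,1],[0,0,0,0,0,-0.15,1],[0,0,0,0,0,-0.15,1],[0,0,0,0,0,-0.15,1],[0,0,0,0,0,-0.15,1],[0,0,0,0,0,-0.15,1],[0,0,0,0,0,-0.15,1],[0,0,0,0,0,0,1]]]'

```text
clock: 9.85
eef_pos: [440.1, 254.1, 184.4]
tool_rot: [3.137, 0.524, 2.903]
force: [-0.4, -0.2, -0.7]
width: 23.1
gripper_force: 58.8
```

```bash
python3 - <<'E'
from h import *
from cell import ctrl
s=ctrl.read_state();print(s['clock'],s['eef_pos'],s['tool_rot'],s['width'],s['gripper_force'],np.round(s['qpos'],2))
E
```

```text
9.85 [440.08494933 254.09581863 184.3631785 ] [3.13657029 0.52397598 2.90308462] 23.06865714560178 58.802570016123354 [-0.93  0.46  0.04  2.28  1.25  0.48 -0.72]
```

Request:
step_arm --series '[[[0,0.167,0,0,0,0,1],[0,0.167,0,0,0,0,1],[0,0.167,0,0,0,0,1],[0,0.166,0,0,0,0,1],[0,0,-0.178,0,0,-0.1,1],[0,0,-0.178,0,0,-0.1,1],[0,0,0,0,0,-0.1,1],[0,0,0,0,0,0,1]]]'

```text
clock: 10.65
eef_pos: [436.2, 249.0, 224.2]
tool_rot: [-3.073, 0.164, -3.106]
force: [0.6, -0.5, -0.3]
width: 23.3
gripper_force: 59.0
```

Request:
step_arm --series '[[[0,0,0,-0.04,-0.287,0,1],[0,0,0,-0.04,-0.287,0,1],[0,0,0,-0.04,-0.287,0,1],[0,0,0,-0.04,-0.287,0,1],[0,0,0,-0.04,-0.287,0,1],[0,0,0,-0.04,-0.287,0,1],[0,0,0,-0.04,-0.287,0,1],[0,0,0,-0.04,-0.287,0,1],[0,0,0,-0.04,-0.287,0,1],[0,0,0,-0.04,-0.287,0,1],[0,0,0,-0.04,-0.287,0,1],[0,0,0,-0.04,-0.287,0,1]]]'

```text
clock: 11.85
eef_pos: [519.0, -265.9, 269.2]
tool_rot: [-3.072, 0.159, -3.106]
force: [1.5, 0.3, -1.0]
width: 23.4
gripper_force: 59.1
```

```bash
cat > n2.py <<'E'
from h import *
from cell import ctrl
s=ctrl.read_state();print(s['clock'],s['eef_pos'],s['tool_rot'],s['width'],np.round(s['qpos'],2))
R=Ro.from_euler('z',.04).as_matrix()@np.diag([-1,1,-1.])
print(need(s,[528.7,-262.1,150],R),need(s,[528.7,-262.1,46],R))
E
python3 n2.py; python3 - <<'E'
from h import *
from cell import ctrl
p=ctrl.get_image('wrist');cv2.imwrite('pics/w3.png',p['img'][:,:,::-1]);pickle.dump(p,open('w3.pkl','wb'))
v=[581.7,-260,.04]
print(proj(p,fr(*v,[[0,75,110],[0,-75,110],[-126,75,103],[-126,-75,103],[-148,45,55],[-148,-45,55]])).round())
E
```

```text
11.85 [ 518.98467782 -265.91135366  269.16771118] [-3.07190408  0.15949305 -3.10567123] 23.442264127842027 [ 0.76  0.44 -0.47  1.82  0.29  0.77  1.75]
('turn', array([-0.089 ,  0.2028, -0.0123]), 'shift', array([-0.0657,  0.0228,  0.7945])) ('turn', array([-0.089 ,  0.2028, -0.0123]), 'shift', array([-0.0657,  0.0228,  1.4878]))
[[414. 266.]
 [255. 263.]
 [429. 122.]
 [242. 123.]
 [386.  90.]
 [286.  92.]]
```

View pics/w3.png

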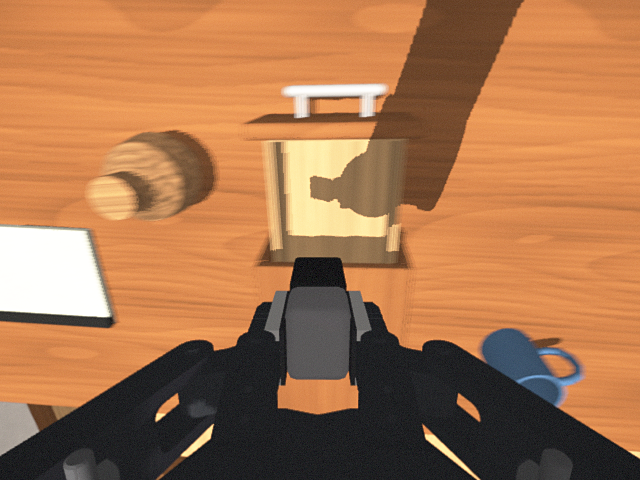

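The stamp is held, and the unit's corners land within 3 px of prediction: (257,265) and (411,265), with the handle at 282–388. The tool is still tilted about 10°, so I'll fix that and move above the drawer opening.

Request:
step_arm --series '[[[-0.044,0.101,-0.006,0,0,0,1],[-0.045,0.102,-0.006,0,0,0,1],[0,0,0,-0.033,0.012,0.19,1],[0,0,0,-0.033,0.011,0.2,1],[0,0,0,0,0,0.2,1],[0,0,0,0,0,0.2,1],[0,0,0,0,0,0,1],[0,0,0,0,0,0,1]]]'

```text
clock: 12.7
eef_pos: [529.4, -259.6, 151.4]
tool_rot: [3.141, 0.0, -3.1]
force: [0.5, -0.9, -0.6]
width: 23.4
gripper_force: 59.1
```

```bash
python3 n2.py
```

```text
12.7 [ 529.36214024 -259.55066445  151.39942928] [ 3.14127755e+00  1.16464343e-04 -3.10041475e+00] 23.44362774210763 [ 0.67  0.67 -0.41  1.76  0.36  0.79  1.69]
('turn', array([0.0004, 0.0001, 0.0015]), 'shift', array([ 0.0051, -0.0168,  0.0093])) ('turn', array([0.0004, 0.0001, 0.0015]), 'shift', array([ 0.0051, -0.0168,  0.7027]))
```

Request:
step_arm --series '[[[0,0,0.001,0.005,-0.017,0.05,1],[0,0,0,0,0,0.1,1],[0,0,0,0,0,0.1,1],[0,0,0,0,0,0.1,1],[0,0,0,0,0,0.1,1],[0,0,0,0,0,0.1,1],[0,0,0,0,0,0.08,1],[0,0,0,0,0,0.04,1],[0,0,0,0,0,0,1],[0,0,0,0,0,0,1]]]'

```text
clock: 13.7
eef_pos: [529.7, -262.3, 51.8]
tool_rot: [-3.141, 0.002, -3.101]
force: [1.0, 0.5, -1.1]
width: 23.3
gripper_force: 59.1
```

Request:
step_arm --series '[[[0,0,0,0,0,0.01,1],[0,0,0,0,0,0.01,1],[0,0,0,0,0,0,1]]]'

```text
clock: 14.0
eef_pos: [529.4, -262.4, 48.8]
tool_rot: [-3.141, 0.002, -3.101]
force: [0.2, 0.4, -0.8]
width: 23.5
gripper_force: 59.1
```

Request:
step_arm --series '[[[0,0,0,0,0,0.007,1],[0,0,0,0,0,0.007,1],[0,0,0,0,0,0,1]]]'

```text
clock: 14.3
eef_pos: [529.3, -262.3, 46.5]
tool_rot: [-3.141, 0.002, -3.101]
force: [0.2, -0.5, -0.2]
width: 23.0
gripper_force: 59.3
```

Request:
step_arm --series '[[[0,0,0,0,0,0.007,1],[0,0,0,0,0,0,1]]]'

```text
clock: 14.5
eef_pos: [529.9, -262.3, 46.5]
tool_rot: [-3.141, 0.003, -3.101]
force: [-1.6, 0.6, 6.6]
width: 22.9
gripper_force: 60.1
```

Contact reads 6.6 N, so the stamp is on the drawer floor. I release it and lift away.

Request:
step_arm --series '[[[0,0,0,0,0,0,0.68],[0,0,0,0,0,0,0.62],[0,0,0,0,0,0,0.55],[0,0,0,0,0,0,0.45],[0,0,0,0,0,0,0.4],[0,0,0,0,0,0,0.4],[0,0,0,0,0,0,0.4]]]'

```text
clock: 15.2
eef_pos: [529.3, -262.3, 45.5]
tool_rot: [3.142, 0.002, -3.101]
force: [0.1, 0.9, -0.2]
width: 51.1
gripper_force: 0.0
```

Request:
step_arm --series '[[[0,0,0,0,0,-0.05,0.4],[0,0,0,0,0,-0.1,0.4],[0,0,0,0,0,-0.15,0.4],[0,0,0,0,0,-0.15,0.4],[0,0,0,0,0,-0.15,0.4],[0,0,0,0,0,-0.15,0.4],[0,0,0,0,0,-0.1,0.4],[0,0,0,0,0,0,1],[0,0,0,0,0,0,1]]]'

```text
clock: 16.1
eef_pos: [529.1, -262.4, 173.7]
tool_rot: [-3.141, 0.003, -3.101]
force: [0.1, -0.1, -0.8]
width: 23.0
gripper_force: 0.0
```

```bash
python3 - <<'E'
from h import *
from cell import ctrl
s=ctrl.read_state();print(s['clock'],s['eef_pos'],s['tool_rot'],s['width'],np.round(s['qpos'],2))
W=ctrl.get_image('wrist')['img'];S=ctrl.get_image('side')['img']
a=cv2.resize(W,(400,300));b=cv2.resize(S[230:350,330:490],(400,300),interpolation=cv2.INTER_CUBIC)
cv2.imwrite('pics/c1.png',np.hstack([a,b])[:,:,::-1])
E
```

```text
16.1 [ 529.05143351 -262.4053758   173.70146775] [-3.14089803e+00  2.74805694e-03 -3.10119543e+00] 23.038965519553376 [ 0.68  0.64 -0.43  1.74  0.34  0.83  1.71]
```

View pics/c1.png

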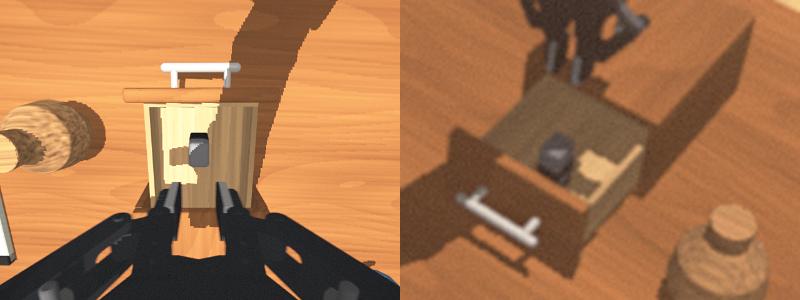

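The stamp stands upright in the drawer, at (200,150) in the wrist view and (555,155) in the side crop. Next I move in front of the handle with closed fingers.

Request:
step_arm --series '[[[0,0,0,0.15,0.005,0,1],[0,0,0,0.2,0,0,1],[0,0,0,0.2,0,0,1],[0,0,0,0.2,0,0,1],[0,0,0,0.144,0,0,1],[0,0,0,0,0,0,1],[0,0,0,0,0,0,1]]]'

```text
clock: 16.9
eef_pos: [395.4, -267.0, 172.5]
tool_rot: [3.141, 0.002, -3.101]
force: [0.9, -0.7, 0.3]
width: 0.0
gripper_force: 0.0
```

Request:
step_arm --series '[[[0,0,0,0,0,0.15,1],[0,0,0,0,0,0.2,1],[0,0,0,0,0,0.2,1],[0,0,0,0,0,0.2,1],[0,0,0,0,0,0.1,1],[0,0,0,0,0,0,1],[0,0,0,0,0,0,1]]]'

```text
clock: 17.6
eef_pos: [396.6, -266.5, 45.1]
tool_rot: [3.141, 0.002, -3.1]
force: [0.5, -0.0, 0.3]
width: -0.3
gripper_force: 0.0
```

```bash
python3 n2.py
```

```text
17.6 [ 396.56238981 -266.54081313   45.06241278] [ 3.14123863e+00  2.49147735e-03 -3.09980535e+00] -0.32140420507466355 [ 0.71  0.72 -0.26  2.13  0.52  0.35  1.64]
('turn', array([0.0005, 0.0032, 0.0023]), 'shift', array([-0.8814, -0.0056, -0.6996])) ('turn', array([0.0005, 0.0032, 0.0023]), 'shift', array([-0.8814, -0.0056, -0.0063]))
```

Request:
step_arm --series '[[[0,0,0,-0.027,0,0,1],[0,0,0,-0.027,0,0,1],[0,0,0,-0.027,0,0,1],[0,0,0,-0.027,0,0,1],[0,0,0,-0.027,0,0,1],[0,0,0,-0.027,0,0,1],[0,0,0,-0.027,0,0,1],[0,0,0,-0.027,0,0,1],[0,0,0,-0.027,0,0,1],[0,0,0,-0.027,0,0,1],[0,0,0,-0.027,0,0,1],[0,0,0,-0.027,0,0,1]]]'

```text
clock: 18.8
eef_pos: [444.1, -265.0, 45.3]
tool_rot: [3.142, 0.002, -3.101]
force: [-1.4, 0.9, 0.4]
width: 0.2
gripper_force: 0.8
```

```bash
python3 - <<'E'
from h import *
from cell import ctrl
s=ctrl.read_state();print(s['clock'],s['eef_pos'],s['force'])
S=ctrl.get_image('side')['img']
cv2.imwrite('pics/c2.png',cv2.resize(S[200:350,300:500],(800,600),interpolation=cv2.INTER_CUBIC)[:,:,::-1])
E
```

```text
18.8 [ 444.0931783 -264.9711804   45.284769 ] [-1.43760214  0.85512728  0.38086459]
```

View pics/c2.png

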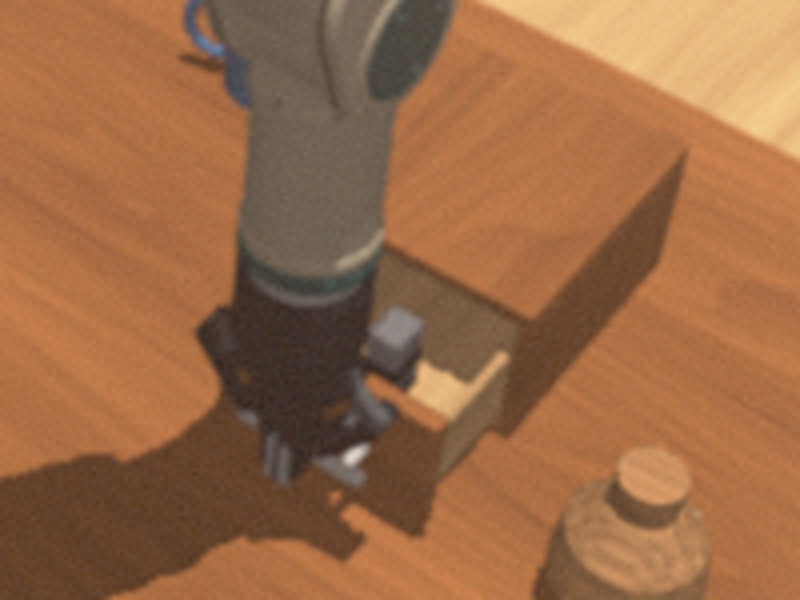

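The drawer is moving in and the stamp still stands at (395,345). I continue at the same gentle speed.

Request:
step_arm --series '[[[0,0,0,-0.027,0,0,1],[0,0,0,-0.027,0,0,1],[0,0,0,-0.027,0,0,1],[0,0,0,-0.027,0,0,1],[0,0,0,-0.027,0,0,1],[0,0,0,-0.027,0,0,1],[0,0,0,-0.027,0,0,1],[0,0,0,-0.027,0,0,1],[0,0,0,-0.027,0,0,1],[0,0,0,-0.027,0,0,1],[0,0,0,-0.027,0,0,1],[0,0,0,-0.027,0,0,1]]]'

```text
clock: 20.05
eef_pos: [492.7, -262.9, 45.4]
tool_rot: [3.141, 0.002, -3.101]
force: [-1.5, 0.4, -0.7]
width: -0.3
gripper_force: 0.8
```

Request:
step_arm --series '[[[0,0,0,-0.02,0,0,1],[0,0,0,-0.02,0,0,1],[0,0,0,-0.02,0,0,1],[0,0,0,-0.02,0,0,1],[0,0,0,-0.02,0,0,1],[0,0,0,-0.02,0,0,1],[0,0,0,-0.02,0,0,1],[0,0,0,-0.02,0,0,1]]]'

```text
clock: 20.85
eef_pos: [516.6, -262.0, 45.5]
tool_rot: [3.142, 0.002, -3.101]
force: [-2.4, 1.1, 0.2]
width: 0.3
gripper_force: 0.8
```

Request:
step_arm --series '[[[0,0,0,-0.013,0,0,1],[0,0,0,-0.013,0,0,1],[0,0,0,-0.013,0,0,1],[0,0,0,-0.013,0,0,1]]]'

```text
clock: 21.25
eef_pos: [524.3, -261.7, 45.5]
tool_rot: [-3.142, 0.002, -3.101]
force: [-2.4, 1.2, -1.0]
width: 0.1
gripper_force: 0.8
```

Request:
step_arm --series '[[[0,0,0,-0.01,0,0,1],[0,0,0,0,0,0,1]]]'

```text
clock: 21.45
eef_pos: [526.2, -261.8, 45.6]
tool_rot: [-3.141, 0.003, -3.101]
force: [-1.3, 0.1, -0.5]
width: 0.1
gripper_force: 0.4
```

Request:
step_arm --series '[[[0,0,0,-0.01,0,0,1],[0,0,0,-0.01,0,0,1]]]'

```text
clock: 21.65
eef_pos: [528.7, -261.7, 45.6]
tool_rot: [-3.141, 0.002, -3.101]
force: [-1.4, -0.3, 0.3]
width: -0.2
gripper_force: 0.8
```

Request:
step_arm --series '[[[0,0,0,-0.01,0,0,1],[0,0,0,-0.01,0,0,1]]]'

```text
clock: 21.85
eef_pos: [531.8, -261.6, 45.5]
tool_rot: [-3.141, 0.002, -3.101]
force: [-1.8, 0.3, 0.3]
width: -0.1
gripper_force: 0.8
```

Request:
step_arm --series '[[[0,0,0,-0.01,0,0,1],[0,0,0,0,0,0,1]]]'

```text
clock: 22.05
eef_pos: [532.1, -261.6, 45.5]
tool_rot: [-3.141, -0.0, -3.101]
force: [-4.5, 0.6, 3.7]
width: -0.1
gripper_force: 2.4
```

Request:
step_arm --series '[[[0,0,0,-0.01,0,0,1],[0,0,0,0,0,0,1]]]'

```text
clock: 22.25
eef_pos: [532.1, -261.6, 45.3]
tool_rot: [3.142, -0.003, -3.102]
force: [-7.9, -0.4, 5.4]
width: 0.0
gripper_force: 3.7
```

Request:
step_arm --series '[[[0,0,0,0.03,0,0,1],[0,0,0,0.1,0,0,1],[0,0,0,0.2,0,0,1],[0,0,0,0.2,0,0,1],[0,0,0,0,0,-0.2,1],[0,0,0,0,0,-0.2,1],[0,0,0,0,0,-0.2,1],[0,0,0,0,0,-0.2,1],[0,0,0,0,0,0,1]]]'

```text
clock: 23.15
eef_pos: [459.2, -265.8, 169.5]
tool_rot: [-3.137, 0.012, -3.101]
force: [1.0, -0.0, -0.1]
width: -0.2
gripper_force: 0.0
```

```bash
python3 - <<'E'
from h import *
from cell import ctrl
S=ctrl.get_image('side');T=ctrl.get_image('top')
a=cv2.resize(S['img'][215:345,340:470],(400,400),interpolation=cv2.INTER_CUBIC);b=cv2.resize(T['img'][120:310,390:580],(400,400),interpolation=cv2.INTER_CUBIC)
cv2.imwrite('pics/c3.png',np.hstack([a,b])[:,:,::-1])
E
```

```text
(no output)
```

View pics/c3.png

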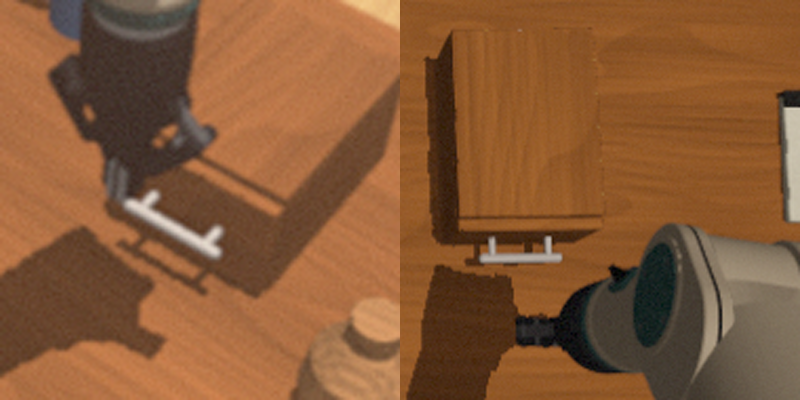

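The drawer is shut against its stop, with the panel flush and no gap on the side or top view, and the arm is clear of everything. I'm handing the job in.

```bash
python3 -c "
from cell import ctrl
print(ctrl.finish_job())"
```

```text
the job is handed in; nothing more can be done
None
```

I took the stamp from the pot, stood it upright in the drawer, pushed the drawer shut to its stop and handed the job in at about 23 s; the stamp was still upright when last seen, with the drawer about a quarter closed, and no verdict came back.

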